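# Register a press-form carrier against its hidden stop and clamp it

### The arm

A 7-joint arm with a two-finger parallel gripper is mounted at the origin on the work surface. World frame = base frame: x ahead of the robot, y to its left, z up, the work surface at z = 0. Lengths are in m, angles in degrees, forces in N, time in s.
With the tool pointing down it reaches from about 0.425 to 0.875 m from the base axis. Payload 4.7 kg.
Tool frame: the origin (TCP) lies midway between the tips of the shut fingers; the grasp point (between the pads) lies 19 mm behind it; z points along the fingers, y is the direction in which the jaws open and shut (so a half turn about z gives the same grasp; the last joint's range is limited). The gripper opens to 85 mm and grips with 20 to 120 N. Pads are 22 mm wide; open, the fingers measure 114 mm over their backs; the gripper's body (76 mm by 85 mm) begins 54 mm behind the grasp point. The pads swing forward as they close: fully open they stand 13 mm farther back than shut.
Start: joints at [67.443, 18.392, -4.016, 83.108, 1.295, 78.541, -3.26], TCP at [0.258, -0.597, 0.211] pointing down, gripper open.
Joint ranges: [-163.93, 163.93], [-17.29, 119.83], [-79.2, 71.16], [3.27, 140.29], [-89.18, 269.18], [5.43, 117.66], [-154.24, 154.24]. Speed limits (degrees/s): [147.25, 147.25, 180, 180, 180, 180, 180].

### API

Orientations are given as [roll, pitch, yaw] about the fixed x, y, z axes, in that order (R = Rz(yaw) Ry(pitch) Rx(roll)).
In Python, from bench import get_obs, read_camera, sign_off gives the robot as it stands.
- The arm moves only by the tool servo_tool, never from a script. Its arguments are lists of equal length, an entry for each row: "travel": the shift along the world's x, y, z in cm, a list of three; "rotation": the turn, a rotation vector about the world's x, y, z in degrees, a list of three; "gripper": the finger opening in cm, from 0 to 8.54. A call has 1 to 10 rows; each row shifts and turns the commanded pose from where the row before left it; what a row does not reach is not made up. A row lasts 1/8 s, in which the tool goes at most 62.5 mm and 10.7 degrees, less where a joint would pass 70% of its speed; a pose out of reach is approached as far as the arm can. A call with a gripper value outside its range is refused whole. The fingers move at their own pace and stop on an object; the grip force is fixed at half the most. Time passes only in rows, so rows that do not move let the fingers close. It gives the time, the measured TCP pose, the force and the opening at its end, in the units of the state.
- get_obs(): the state, without advancing time (a new reading comes with each control period).
- read_camera(name): name is "scene" or "top" or "wrist"; returns a dict with "pixels" (384x512x3 uint8, red, green, blue), "fx", "fy", "cx", "cy" (pixels), "R" (3x3) and "t" (3): a world point X has camera coordinates R X + t. Camera axes: x right, y down, z forward; pixel columns grow to the right and rows downward; lengths in m; the calibration is good to about 2 mm. A picture is of the moment at which its call begins. There is no depth.
- sign_off(): hands the job in, once; it reports no verdict.
The state is a dict: "clock": time; "joints": joint angles; "qvel": joint speeds; "joint_torque": joint torques, N m; "tcp_pos": TCP position; "tool_rot": TCP orientation; "contact_force": force on the tool from outside, world axes, zero at the start; "moment": the same for the moment, N m; "width": finger opening in m.
Only numpy, scipy, OpenCV 4.12 (cv2) and the standard library are available. Lean on these libraries where they do the work, as an engineer would, in place of code of your own. Each camera call takes 0.05 s, during which the arm holds its last target. There are 200 camera calls.

### The job

Slide the form carrier along the slotted bed, nose first into the low guard, until you feel it come up solid against the sprung stop hidden inside; press it home but do not ram it. Then turn the clamp handle on its T-bolt clockwise until it is tight, leaving the carrier home against the stop and everything else on the table undisturbed.

Things in the scene. Friction and masses are not known exactly. Their poses are not given: they have to be found in the camera images.
- bed: Fixed steel bed, 570 x 200 mm, 30 mm high, with a T-slot (16 mm wide at the top) along its middle. Origin on the slot's centre line at table level. Its x axis runs along the slot towards the guard, z is up; it reaches from x = -270 to +300 mm. Out of sight under the guard, at a place that differs each time (face between x = 165 and 235 mm), is the sprung stop.
- guard_mouth (a point): Middle of the open mouth of the guard, a low sheet-metal tunnel over the slot from the bed's x = +140 to +300 mm, 158 mm wide over its feet, its top 69 mm above the table. The mouth, 106 mm wide and 30 mm high, faces along the bed's -x axis.
- carrier: Loose aluminium carrier, 0.6 to 1 kg, held in the T-slot by a T-bolt and a key so that it only slides (2 mm side play, friction 2 to 7 N). Origin on its underside (the bed's top) below its black grip block; x along the slot towards the nose, z up. Plate 12 mm thick, 70 mm wide from x = -140 to 60 mm; the nose, 50 mm wide, ends flat at x = 170 mm, where it meets the stop.
- grip (a point): Middle of the black grip block on the carrier, 44 mm above the bed's top face. The block is 30 mm along the slot, 28 mm across, and stands from 11 to 63 mm above the bed's top; it can be gripped either way or pushed.
- clamp_grip (a point): Middle of the clamp handle's bar, on its turning axis, 95 mm behind the grip block and 48 mm above the bed's top. The bar is a dark steel wing 80 mm long, 12 mm thick and 26 mm high (35 to 61 mm above the bed's top), level, on a 24 mm round boss.
- clamp (a joint): Angle of the clamp handle, rad. It grows clockwise seen from above, from 0 (slack) to 1.5 (tight, a hard stop). At 1.5 the bar lies along the slot; at value q the bar is turned 1.5 - q anticlockwise from the carrier's x axis. Friction about 0.12 N m; it stays where it is left.
- buffer (a joint): How far the hidden sprung stop is pressed, m: 0 untouched, 0.006 fully pressed, where it becomes solid. The spring is light (about 1.2 N when fully pressed, less than the carrier's friction, so the carrier stays where it is left).
- spare_bolt: Bystander: spare T-bolt about 58 mm long, lying on the bed beside the slot (+y side). Origin at its underside.
- wrench: Bystander: 150 mm wrench lying on the bed near its other edge. Origin at its underside.
- spray: Bystander: white bottle, 64 mm in diameter, 170 mm high. Origin under its centre.
- oil_can: Bystander: steel can, 56 mm in diameter, 100 mm high. Origin under its centre.
- cone_a: Bystander: blue cone of thread, 64 mm in diameter, 90 mm high. Origin under its centre.
- cone_b: Bystander: pale cone of thread, 64 mm in diameter, 90 mm high. Origin under its centre.
- screwdriver: Bystander: screwdriver lying on the table. Origin at its underside.
- tray: Bystander: empty grey tray 120 x 170 mm, 40 mm high. Origin under its centre.

How it is judged (in metres and radians):
On the way, in this order (a step that is already met when the one before it is completed fails the run):
1. the carrier's nose has pressed the hidden stop (by more than half of its 6 mm) while the clamp is still slack (value of joint buffer above 0.003 m and value of joint clamp below 1 rad), for 0.2 s.
2. the clamp handle is tight (value of joint clamp above 1.35 rad), for 0.2 s.
At the end, for the whole second after the job is handed in: The carrier rests flat on the bed with the hidden stop pressed by more than 3 of its 6 mm, and the clamp handle stands within 0.15 rad of its tight end (value of joint buffer above 0.003 m and value of joint clamp above 1.35 rad and angle between carrier's own z axis and vertical below 0.08 rad and linear speed of carrier below 0.01 m/s); the robot touches nothing.
It fails at once if the carrier is rammed: more than 60 N between it and the bed, guard or stop (contact force between carrier and bed above 60 N).
It fails at once if a bystander is moved more than 30 mm (distance of any of spare_bolt, wrench, spray, oil_can, cone_a, cone_b, screwdriver, tray from where it was at the start of the episode above 0.03 m).
It also fails if it takes over 54 s, if anything falls off the work surface, if the arm or the gripper's body presses on something with over 40 N, if the wrist force passes 120 N, or if a joint passes its speed limit or range.

## Working session

There is one attempt and no reset: what is moved stays moved. The work goes in short steps, Python scripts to look and compute and a tool call to move; the robot and the scene stay as the last step left them, time stands still between calls to the robot, and variables do not carry over. Pictures are saved under pics/ and viewed, about 8 in all and at most 12, crops included, and the job is handed in when it is done.

Besides the shell and the picture viewer there is one more tool, called after "Request:" by a JSON object that holds its "fn" and its "kwargs", one argument or row to a line. servo_tool: Moves the arm, as the interface text tells. Its arguments: {"type":"object","properties":{"travel":{"type":"array"},"rotation":{"type":"array"},"gripper":{"type":"array"}},"required":["travel","rotation","gripper"]}

```bash
mkdir -p pics; python3 - <<'E'
from bench import *
import cv2,pickle
d={n:read_camera(n) for n in("scene","top")}
pickle.dump(d,open("cams.pkl","wb"))
for n in d: cv2.imwrite(f"pics/{n}0.png",cv2.resize(d[n]["pixels"][:,:,::-1],(800,600),interpolation=cv2.INTER_CUBIC)); print(n,d[n]["fx"],d[n]["R"],d[n]["t"])
print(get_obs())
E
```

```text
scene 409.2221958971725 [[-0.82657594  0.56276367 -0.00832226]
 [ 0.31296459  0.44728584 -0.83784756]
 [-0.46778774 -0.69514921 -0.54584082]] [ 0.51978273 -0.13070807  1.8410347 ]
top 380.50839511447043 [[-0.02660958 -0.99964385  0.00202476]
 [-0.9982625   0.02646618 -0.05264533]
 [ 0.052573   -0.00342212 -0.99861122]] [0.01655897 0.60744099 1.23334952]
{'clock': 0.1, 'joints': array([67.44164538, 18.43666078, -4.01454099, 83.16897355,  1.29563064,
       78.5411429 , -3.26169876]), 'qvel': array([ 0.02630258, -0.06330735, -0.09373675, -0.1435972 ,  0.00459208,
        0.03508476,  0.04141493]), 'joint_torque': array([ 3.85491721e-04, -4.94876719e+01, -3.84048214e-01, -3.15209806e+01,
        1.28444826e-02,  7.41819385e-03,  3.30190301e-05]), 'tcp_pos': array([ 0.25752498, -0.59623521,  0.21010253]), 'tool_rot': array([-1.79898488e+02,  6.44026054e-03,  2.33654656e+01]), 'contact_force': array([-0.29806067, -0.37287697, -0.21935047]), 'moment': array([-0.05133255, -0.01622913,  0.0546747 ]), 'width': 0.08550349614115897}
```

View pics/top0.png

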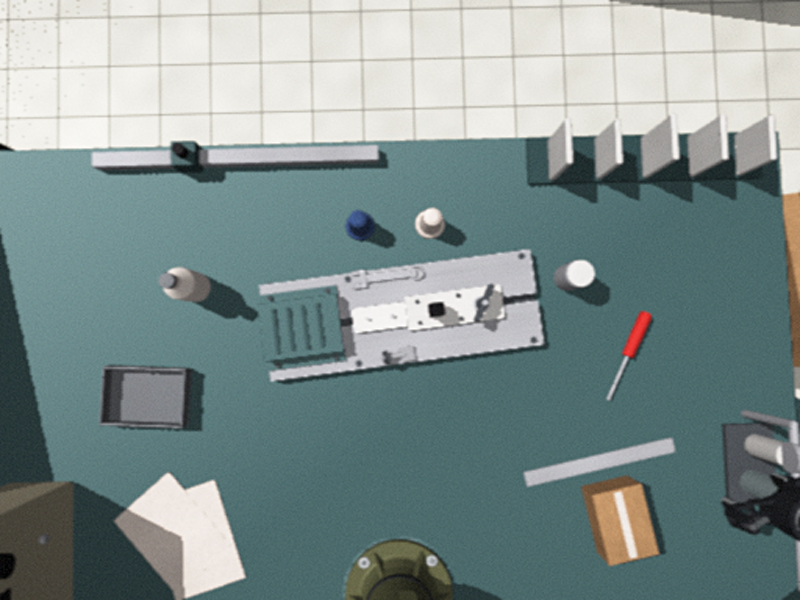

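View pics/scene0.png

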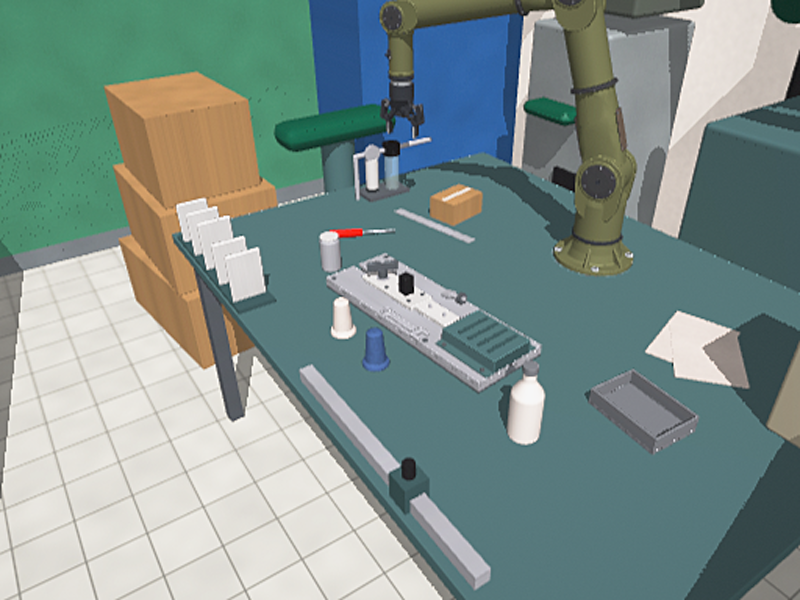

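The top view (800 px wide) shows the bed corners at about (260,290), (530,251), (545,346) and (272,380). The grip block is at (436,310), the clamp bar at about (489,303) and the guard on the left. The spare bolt is at (400,356) and the wrench at (390,275).

```bash
cat >h.py <<'E'
import numpy as np
def ray(c,u,v,z):
    R=np.array(c["R"]);t=np.array(c["t"]);o=-R.T@t
    d=R.T@np.array([(u-c["cx"])/c["fx"],(v-c["cy"])/c["fy"],1]);return o+d*(z-o[2])/d[2]
E
python3 - <<'E'
import pickle,cv2,numpy as np
from h import ray
c=pickle.load(open("cams.pkl","rb"))["top"]
s=.64
for n,u,v,z in[("gfar",260,290,.03),("far",530,251,.03),("near",545,346,.03),("gnear",272,380,.03),("grip",436,310,.093),("bar",489,303,.091)]:
    print(n,ray(c,u*s,v*s,z).round(4))
im=c["pixels"]; g=im.max(2)
y0,x0=180,262
m=(g[y0:215,x0:300]<50).astype(np.uint8)
n,l,st,ce=cv2.connectedComponentsWithStats(m); print([(st[i].tolist(),(ce[i]+[x0,y0]).round(1)) for i in range(1,n) if st[i][4]>10])
cv2.imwrite("pics/crop.png",cv2.resize(im[150:260,155:360,::-1],None,fx=3.9,fy=3.9,interpolation=cv2.INTER_CUBIC))
E
```

```text
gfar [0.6332 0.2713 0.03  ]
far [ 0.6999 -0.2931  0.03  ]
near [ 0.5014 -0.3165  0.03  ]
gnear [0.4466 0.2494 0.03  ]
grip [ 0.5799 -0.0881  0.093 ]
bar [ 0.591  -0.1934  0.091 ]
[([13, 14, 9, 8, 62], array([279.1, 197.7]))]
```

View pics/crop.png

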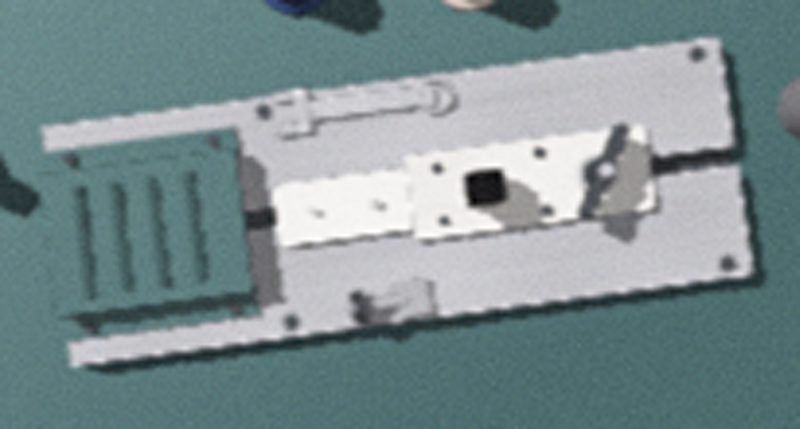

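Crop: the bar lies nearly across the slot, centred at about (600,172), and the grip block is at (486,187), so the handle is slack. The slot axis is about 96° from world x. I'll swing the shut gripper in between the block and the bar, above them first.

Request:
{"fn": "servo_tool", "kwargs": {
  "travel": [
    [2.2,3.1,0],
    [2.2,3.1,0],
    [2.2,3.1,0],
    [2.2,3.1,0],
    [2.2,3.1,0],
    [2.2,3.1,0],
    [2.2,3.1,0],
    [2.2,3.1,0],
    [2.2,3.1,0],
    [2.2,3.1,0]
  ],
  "rotation": [
    [0,0,10.5],
    [0,0,10.5],
    [0,0,10.5],
    [0,0,10.5],
    [0,0,10.5],
    [0,0,10.5],
    [0,0,10.5],
    [0,0,10.5],
    [0,0,10.5],
    [0,0,10.5]
  ],
  "gripper": [0,0,0,0,0,0,0,0,0,0]
}}

```text
clock: 1.35
tcp_pos: [0.478, -0.2856, 0.2108]
tool_rot: [-180.0, -0.0, 128.7]
contact_force: [-0.7, -0.5, -0.3]
width: -0.0001
```

Request:
{"fn": "servo_tool", "kwargs": {
  "travel": [
    [2.2,3.1,0],
    [2.2,3.1,0],
    [2.2,3.1,0],
    [2.2,3.1,0],
    [2.2,3.0,0],
    [0,0,0],
    [0,0,0]
  ],
  "rotation": [
    [0,0,10.5],
    [0,0,10.5],
    [0,0,10.5],
    [0,0,10.5],
    [0,0,10.5],
    [0,0,0],
    [0,0,0]
  ],
  "gripper": [0,0,0,0,0,0,0]
}}

```text
clock: 2.22
tcp_pos: [0.5872, -0.1335, 0.2106]
tool_rot: [-180.0, -0.1, -179.2]
contact_force: [-0.1, -0.9, 0.2]
width: 0.0002
```

```bash
python3 - <<'E'
from bench import *
import cv2,pickle
c=read_camera("wrist"); pickle.dump(c,open("w1.pkl","wb"))
cv2.imwrite("pics/w1.png",cv2.resize(c["pixels"][:,:,::-1],(800,600),interpolation=cv2.INTER_CUBIC)); o=get_obs(); print({k:o[k].round(3) if k!='clock' else o[k] for k in('clock','joints','tcp_pos','tool_rot','contact_force')})
E
```

```text
{'clock': 2.275, 'joints': array([ 42.612,  16.416, -39.061,  89.178,  10.522,  78.192,  93.242]), 'tcp_pos': array([ 0.587, -0.134,  0.211]), 'tool_rot': array([-1.79967e+02, -6.20000e-02, -1.79283e+02]), 'contact_force': array([-0.563, -1.125, -0.475])}
```

View pics/w1.png

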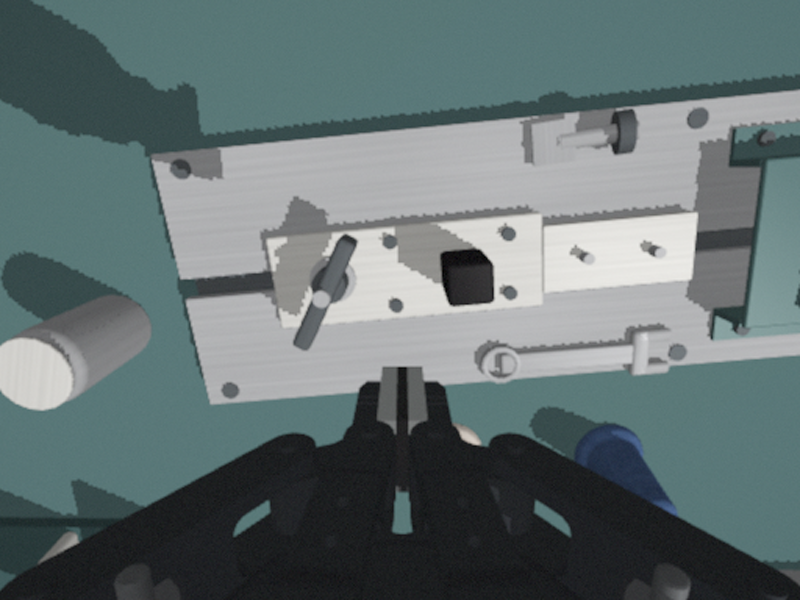

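The wrist view (800 px) shows the bar running from about (348,240) to (303,345). The plate corners are (267,240), (283,328), (543,213) and (541,303), and the nose end is at (697,213)–(690,283). The block is at about (467,277), and the shut fingertips are at about (402,370). I'll turn these into positions.

```bash
python3 - <<'E'
import pickle,numpy as np
from h import ray
c=pickle.load(open("w1.pkl","rb"));s=.64
P={}
for n,u,v,z in[("r1",267,240,.042),("r2",283,328,.042),("f1",543,213,.042),("f2",541,303,.042),("n1",697,213,.042),("n2",690,283,.042),("b1",348,240,.091),("b2",303,345,.091),("bed1",150,156,.03),("bed2",211,404,.03),("s1",190,287,.03),("s2",750,238,.03),("grip_base",467,280,.075)]:
    P[n]=ray(c,u*s,v*s,z); print(n,P[n].round(4))
ang=lambda a,b:np.degrees(np.arctan2(*(P[b]-P[a])[1::-1]))
print("e",ang("r1","f1"),ang("r2","f2"),ang("s1","s2"),"bar",ang("b1","b2"),"barc",(P["b1"]+P["b2"])/2)
R=np.array(c["R"]);print("cam",-R.T@np.array(c["t"]))
E
```

```text
r1 [ 0.5659 -0.2316  0.042 ]
r2 [ 0.6333 -0.2241  0.042 ]
f1 [ 0.5439 -0.034   0.042 ]
f2 [ 0.6106 -0.0286  0.042 ]
n1 [0.5424 0.0756 0.042 ]
n2 [0.5936 0.0806 0.042 ]
b1 [ 0.5575 -0.1674  0.091 ]
b2 [ 0.6274 -0.1984  0.091 ]
bed1 [ 0.509  -0.3141  0.03  ]
bed2 [ 0.7059 -0.2915  0.03  ]
s1 [ 0.6051 -0.2971  0.03  ]
s2 [0.5612 0.1265 0.03  ]
grip_base [ 0.5856 -0.0903  0.075 ]
e 96.35967102021176 96.62845681228254 95.90737204246442 bar -23.957750486057833 barc [ 0.59241486 -0.18292468  0.091     ]
cam [ 0.51345112 -0.1350856   0.37374461]
```

Request:
{"fn": "servo_tool", "kwargs": {
  "travel": [
    [0.3,-0.4,-4],
    [0,0,-4],
    [0,0,-4],
    [0,0,-2.5],
    [0,0,-0.8],
    [0,0,0],
    [0,0,0]
  ],
  "rotation": [
    [0,0,5.2],
    [0,0,0],
    [0,0,0],
    [0,0,0],
    [0,0,0],
    [0,0,0],
    [0,0,0]
  ],
  "gripper": [0,0,0,0,0,0,0]
}}

```text
clock: 3.15
tcp_pos: [0.5917, -0.1372, 0.0596]
tool_rot: [-179.9, 0.1, -174.0]
contact_force: [0.6, -0.4, -0.6]
width: 0.0001
```

Request:
{"fn": "servo_tool", "kwargs": {
  "travel": [
    [-0.05,0.5,0],
    [-0.05,0.5,0],
    [-0.05,0.5,0],
    [-0.05,0.5,0],
    [0,0.2,0],
    [0,0,0]
  ],
  "rotation": [
    [0,0,0],
    [0,0,0],
    [0,0,0],
    [0,0,0],
    [0,0,0],
    [0,0,0]
  ],
  "gripper": [0,0,0,0,0,0]
}}

```text
clock: 3.9
tcp_pos: [0.5888, -0.116, 0.0583]
tool_rot: [-179.9, 0.0, -174.0]
contact_force: [-0.0, -4.1, 0.5]
width: -0.0
```

Request:
{"fn": "servo_tool", "kwargs": {
  "travel": [
    [-0.04,0.4,0],
    [-0.04,0.4,0],
    [-0.04,0.4,0],
    [-0.05,0.5,0],
    [-0.05,0.5,0],
    [-0.05,0.5,0],
    [-0.05,0.5,0],
    [-0.05,0.5,0],
    [-0.04,0.4,0],
    [-0.02,0.2,0]
  ],
  "rotation": [
    [0,0,0],
    [0,0,0],
    [0,0,0],
    [0,0,0],
    [0,0,0],
    [0,0,0],
    [0,0,0],
    [0,0,0],
    [0,0,0],
    [0,0,0]
  ],
  "gripper": [0,0,0,0,0,0,0,0,0,0]
}}

```text
clock: 5.15
tcp_pos: [0.5845, -0.0715, 0.0583]
tool_rot: [-180.0, 0.0, -173.9]
contact_force: [0.2, -5.8, 1.0]
width: 0.0
```

Request:
{"fn": "servo_tool", "kwargs": {
  "travel": [
    [-0.02,0.2,0],
    [-0.02,0.2,0],
    [-0.02,0.2,0]
  ],
  "rotation": [
    [0,0,0],
    [0,0,0],
    [0,0,0]
  ],
  "gripper": [0,0,0]
}}

```text
clock: 5.52
tcp_pos: [0.5839, -0.066, 0.0583]
tool_rot: [-180.0, 0.0, -173.9]
contact_force: [0.6, -6.0, 1.7]
width: -0.0
```

Request:
{"fn": "servo_tool", "kwargs": {
  "travel": [
    [-0.02,0.2,0],
    [-0.02,0.2,0]
  ],
  "rotation": [
    [0,0,0],
    [0,0,0]
  ],
  "gripper": [0,0]
}}

```text
clock: 5.78
tcp_pos: [0.5835, -0.062, 0.0583]
tool_rot: [-180.0, 0.0, -174.0]
contact_force: [1.3, -5.0, 2.2]
width: -0.0003
```

```bash
python3 -c "
from bench import *
o=get_obs();print(o['contact_force'],o['tcp_pos'],o['qvel'])"
```

```text
[ 1.25960555 -4.95158085  2.17367165] [ 0.58351689 -0.06199835  0.05825601] [-1.03064424 -0.33883434 -0.40141459  0.50691545 -0.02797908 -0.14655241
 -1.52608081]
```

Request:
{"fn": "servo_tool", "kwargs": {
  "travel": [
    [-0.02,0.2,0],
    [-0.02,0.2,0]
  ],
  "rotation": [
    [0,0,0],
    [0,0,0]
  ],
  "gripper": [0,0]
}}

```text
clock: 6.02
tcp_pos: [0.5831, -0.058, 0.0583]
tool_rot: [-180.0, 0.0, -173.9]
contact_force: [0.6, -5.0, 1.6]
width: -0.0004
```

Request:
{"fn": "servo_tool", "kwargs": {
  "travel": [
    [-0.02,0.2,0],
    [-0.02,0.2,0]
  ],
  "rotation": [
    [0,0,0],
    [0,0,0]
  ],
  "gripper": [0,0]
}}

```text
clock: 6.28
tcp_pos: [0.5827, -0.054, 0.0582]
tool_rot: [-180.0, 0.0, -174.0]
contact_force: [1.6, -5.2, 1.6]
width: -0.0
```

Request:
{"fn": "servo_tool", "kwargs": {
  "travel": [
    [-0.02,0.2,0],
    [-0.02,0.2,0]
  ],
  "rotation": [
    [0,0,0],
    [0,0,0]
  ],
  "gripper": [0,0]
}}

```text
clock: 6.52
tcp_pos: [0.5823, -0.05, 0.0583]
tool_rot: [-180.0, 0.0, -173.9]
contact_force: [0.6, -5.5, 1.9]
width: 0.0003
```

Request:
{"fn": "servo_tool", "kwargs": {
  "travel": [
    [-0.02,0.2,0],
    [-0.02,0.2,0]
  ],
  "rotation": [
    [0,0,0],
    [0,0,0]
  ],
  "gripper": [0,0]
}}

```text
clock: 6.78
tcp_pos: [0.5819, -0.046, 0.0582]
tool_rot: [-180.0, -0.0, -173.9]
contact_force: [1.2, -5.6, 1.1]
width: -0.0001
```

Request:
{"fn": "servo_tool", "kwargs": {
  "travel": [
    [-0.02,0.2,0],
    [-0.02,0.2,0]
  ],
  "rotation": [
    [0,0,0],
    [0,0,0]
  ],
  "gripper": [0,0]
}}

```text
clock: 7.02
tcp_pos: [0.5815, -0.042, 0.0583]
tool_rot: [-180.0, 0.0, -173.9]
contact_force: [0.5, -5.6, 2.2]
width: -0.0
```

Request:
{"fn": "servo_tool", "kwargs": {
  "travel": [
    [-0.02,0.2,0],
    [-0.02,0.2,0]
  ],
  "rotation": [
    [0,0,0],
    [0,0,0]
  ],
  "gripper": [0,0]
}}

```text
clock: 7.28
tcp_pos: [0.581, -0.0381, 0.0583]
tool_rot: [-180.0, -0.0, -173.9]
contact_force: [0.1, -5.5, 2.5]
width: 0.0
```

Request:
{"fn": "servo_tool", "kwargs": {
  "travel": [
    [-0.02,0.2,0],
    [-0.02,0.2,0]
  ],
  "rotation": [
    [0,0,0],
    [0,0,0]
  ],
  "gripper": [0,0]
}}

```text
clock: 7.52
tcp_pos: [0.5807, -0.0341, 0.0583]
tool_rot: [-180.0, -0.0, -174.0]
contact_force: [0.1, -5.1, 1.9]
width: -0.0001
```

Request:
{"fn": "servo_tool", "kwargs": {
  "travel": [
    [-0.02,0.2,0],
    [-0.02,0.2,0]
  ],
  "rotation": [
    [0,0,0],
    [0,0,0]
  ],
  "gripper": [0,0]
}}

```text
clock: 7.78
tcp_pos: [0.5803, -0.0301, 0.0583]
tool_rot: [-180.0, -0.0, -174.0]
contact_force: [0.8, -4.1, 2.5]
width: 0.0001
```

Request:
{"fn": "servo_tool", "kwargs": {
  "travel": [
    [-0.02,0.2,0],
    [-0.02,0.2,0]
  ],
  "rotation": [
    [0,0,0],
    [0,0,0]
  ],
  "gripper": [0,0]
}}

```text
clock: 8.02
tcp_pos: [0.5798, -0.0261, 0.0583]
tool_rot: [-180.0, -0.0, -174.0]
contact_force: [0.9, -5.9, 2.3]
width: -0.0003
```

Request:
{"fn": "servo_tool", "kwargs": {
  "travel": [
    [-0.02,0.2,0],
    [-0.02,0.2,0]
  ],
  "rotation": [
    [0,0,0],
    [0,0,0]
  ],
  "gripper": [0,0]
}}

```text
clock: 8.28
tcp_pos: [0.5794, -0.0221, 0.0582]
tool_rot: [-180.0, -0.0, -174.0]
contact_force: [0.2, -6.0, 2.8]
width: 0.0
```

Request:
{"fn": "servo_tool", "kwargs": {
  "travel": [
    [-0.02,0.2,0],
    [-0.02,0.2,0]
  ],
  "rotation": [
    [0,0,0],
    [0,0,0]
  ],
  "gripper": [0,0]
}}

```text
clock: 8.52
tcp_pos: [0.579, -0.0181, 0.0582]
tool_rot: [-180.0, -0.0, -174.0]
contact_force: [0.5, -6.5, 1.8]
width: 0.0002
```

Request:
{"fn": "servo_tool", "kwargs": {
  "travel": [
    [-0.02,0.15,0],
    [-0.01,0.1,0]
  ],
  "rotation": [
    [0,0,0],
    [0,0,0]
  ],
  "gripper": [0,0]
}}

```text
clock: 8.78
tcp_pos: [0.5787, -0.0155, 0.0582]
tool_rot: [-180.0, -0.0, -173.9]
contact_force: [0.9, -6.0, 3.3]
width: 0.0001
```

Request:
{"fn": "servo_tool", "kwargs": {
  "travel": [
    [-0.02,0.15,0],
    [-0.01,0.1,0]
  ],
  "rotation": [
    [0,0,0],
    [0,0,0]
  ],
  "gripper": [0,0]
}}

```text
clock: 9.02
tcp_pos: [0.5784, -0.0131, 0.0583]
tool_rot: [-180.0, -0.0, -173.9]
contact_force: [1.0, -5.7, 3.2]
width: -0.0
```

Request:
{"fn": "servo_tool", "kwargs": {
  "travel": [
    [-0.02,0.2,0],
    [-0.02,0.2,0]
  ],
  "rotation": [
    [0,0,0],
    [0,0,0]
  ],
  "gripper": [0,0]
}}

```text
clock: 9.28
tcp_pos: [0.578, -0.0092, 0.0583]
tool_rot: [-180.0, -0.0, -174.0]
contact_force: [0.8, -6.2, 2.7]
width: -0.0001
```

Request:
{"fn": "servo_tool", "kwargs": {
  "travel": [
    [-0.02,0.15,0],
    [-0.02,0.15,0]
  ],
  "rotation": [
    [0,0,0],
    [0,0,0]
  ],
  "gripper": [0,0]
}}

```text
clock: 9.52
tcp_pos: [0.5776, -0.0061, 0.0583]
tool_rot: [-180.0, -0.0, -173.9]
contact_force: [0.4, -6.0, 1.0]
width: 0.0001
```

Request:
{"fn": "servo_tool", "kwargs": {
  "travel": [
    [-0.02,0.15,0],
    [-0.02,0.15,0]
  ],
  "rotation": [
    [0,0,0],
    [0,0,0]
  ],
  "gripper": [0,0]
}}

```text
clock: 9.78
tcp_pos: [0.5772, -0.0033, 0.0582]
tool_rot: [-180.0, -0.0, -174.0]
contact_force: [0.7, -5.6, 2.6]
width: 0.0002
```

Request:
{"fn": "servo_tool", "kwargs": {
  "travel": [
    [-0.02,0.15,0],
    [-0.02,0.15,0]
  ],
  "rotation": [
    [0,0,0],
    [0,0,0]
  ],
  "gripper": [0,0]
}}

```text
clock: 10.02
tcp_pos: [0.5769, -0.0006, 0.0582]
tool_rot: [-179.9, -0.0, -174.0]
contact_force: [1.0, -7.3, 2.1]
width: -0.0003
```

Request:
{"fn": "servo_tool", "kwargs": {
  "travel": [
    [-0.01,0.1,0],
    [-0.01,0.1,0]
  ],
  "rotation": [
    [0,0,0],
    [0,0,0]
  ],
  "gripper": [0,0]
}}

```text
clock: 10.28
tcp_pos: [0.5767, 0.0009, 0.0583]
tool_rot: [-179.9, -0.0, -174.0]
contact_force: [0.6, -9.7, 2.0]
width: 0.0004
```

Request:
{"fn": "servo_tool", "kwargs": {
  "travel": [
    [-0.01,0.1,0],
    [0,0,0]
  ],
  "rotation": [
    [0,0,0],
    [0,0,0]
  ],
  "gripper": [0,0]
}}

```text
clock: 10.52
tcp_pos: [0.5766, 0.0009, 0.0582]
tool_rot: [-179.8, -0.0, -174.0]
contact_force: [0.8, -8.6, 3.4]
width: 0.0
```

Request:
{"fn": "servo_tool", "kwargs": {
  "travel": [
    [-0.01,0.1,0],
    [-0.01,0.1,0],
    [0,0,0],
    [0,0,0]
  ],
  "rotation": [
    [0,0,0],
    [0,0,0],
    [0,0,0],
    [0,0,0]
  ],
  "gripper": [0,0,0,0]
}}

```text
clock: 11.02
tcp_pos: [0.5766, 0.001, 0.0583]
tool_rot: [-179.7, -0.0, -174.1]
contact_force: [1.8, -10.9, 3.2]
width: -0.0002
```

The carrier came up solid: 3 mm more of command gave no motion while the force rose to 11 N. I'll back off, rise, go over the bar, turn to its angle and look.

Request:
{"fn": "servo_tool", "kwargs": {
  "travel": [
    [0.05,-0.8,0],
    [0,-0.4,1],
    [0,0,4],
    [0,0,4],
    [0.1,-1.5,3],
    [0.2,-2,0],
    [0.2,-1.7,0],
    [0,0,0]
  ],
  "rotation": [
    [0,0,0],
    [0,0,0],
    [0,0,0],
    [0,0,-6],
    [0,0,-8],
    [0,0,-8],
    [0,0,-8],
    [0,0,0]
  ],
  "gripper": [0,0,0,0,5,5,5,5]
}}

```text
clock: 12.02
tcp_pos: [0.5818, -0.0587, 0.1783]
tool_rot: [180.0, -0.0, 156.1]
contact_force: [0.1, -0.3, -0.3]
width: 0.0503
```

```bash
python3 - <<'E'
from bench import *
import cv2,pickle
c=read_camera("wrist"); pickle.dump(c,open("w2.pkl","wb"))
cv2.imwrite("pics/w2.png",cv2.resize(c["pixels"][:,:,::-1],(800,600),interpolation=cv2.INTER_CUBIC)); o=get_obs(); print({k:o[k].round(3) if k!='clock' else o[k] for k in('clock','joints','tcp_pos','tool_rot','contact_force')})
E
```

```text
{'clock': 12.075, 'joints': array([ 34.879,  14.862, -37.203,  94.285,   9.192,  73.981,  62.297]), 'tcp_pos': array([ 0.582, -0.057,  0.178]), 'tool_rot': array([ 1.79920e+02, -4.10000e-02,  1.56244e+02]), 'contact_force': array([ 0.507,  0.56 , -0.196])}
```

View pics/w2.png

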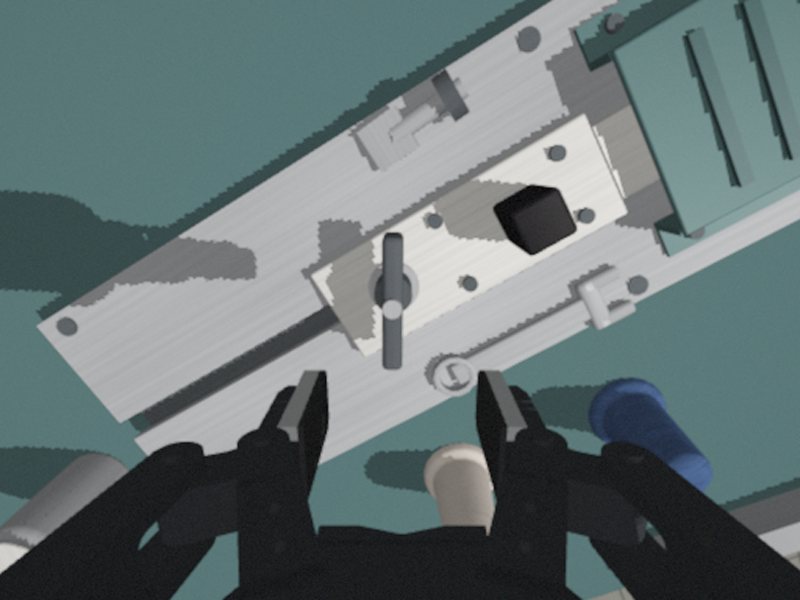

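The bar stands upright in the image, from (393,234) to (393,368), so it is parallel to the pads. The plate corners are (312,272), (370,355), (585,115) and (627,210).

```bash
python3 - <<'E'
import pickle,numpy as np
from h import ray
c=pickle.load(open("w2.pkl","rb"));s=.64
f=lambda u,v,z:ray(c,u*s,v*s,z)
a,b=f(393,234,.091),f(393,368,.091);print("bar",a,b,(a+b)/2,np.degrees(np.arctan2(*(b-a)[1::-1])))
p=np.mean([f(*q,.042) for q in((312,272),(370,355),(585,115),(627,210))],0)
e=np.array([-.108,.994,0]);print("plate",p,"clamp axis",p-.055*e,"grip",p+.04*e)
E
```

```text
bar [ 0.54480703 -0.04798682  0.091     ] [ 0.61727738 -0.080548    0.091     ] [ 0.58104221 -0.06426741  0.091     ] -24.194543598544566
plate [ 0.57590714 -0.00913621  0.042     ] clamp axis [ 0.58184714 -0.06380621  0.042     ] grip [0.57158714 0.03062379 0.042     ]
```

Request:
{"fn": "servo_tool", "kwargs": {
  "travel": [
    [0,-0.7,-3],
    [0,0,-3],
    [0,0,-3],
    [0,0,-2],
    [0,0,-0.8],
    [0,0,0],
    [0,0,0]
  ],
  "rotation": [
    [0,0,0],
    [0,0,0],
    [0,0,0],
    [0,0,0],
    [0,0,0],
    [0,0,0],
    [0,0,0]
  ],
  "gripper": [5,5,5,5,5,5,5]
}}

```text
clock: 12.95
tcp_pos: [0.5828, -0.0656, 0.0613]
tool_rot: [180.0, 0.1, 156.1]
contact_force: [-0.0, -0.3, -0.5]
width: 0.0502
```

Request:
{"fn": "servo_tool", "kwargs": {
  "travel": [
    [0,0,0],
    [0,0,0],
    [0,0,0],
    [0,0,0]
  ],
  "rotation": [
    [0,0,0],
    [0,0,0],
    [0,0,0],
    [0,0,0]
  ],
  "gripper": [1,1,1,1]
}}

```text
clock: 13.45
tcp_pos: [0.5823, -0.0656, 0.0608]
tool_rot: [180.0, 0.1, 156.1]
contact_force: [-1.5, 0.8, 3.7]
width: 0.0106
```

Request:
{"fn": "servo_tool", "kwargs": {
  "travel": [
    [-0.02,0.15,0],
    [-0.02,0.15,0],
    [0,0,0],
    [0,0,0]
  ],
  "rotation": [
    [0,0,0],
    [0,0,0],
    [0,0,0],
    [0,0,0]
  ],
  "gripper": [1,1,1,1]
}}

```text
clock: 13.95
tcp_pos: [0.5823, -0.0656, 0.0608]
tool_rot: [-179.9, 0.2, 156.0]
contact_force: [0.1, -5.9, 4.5]
width: 0.0108
```

Request:
{"fn": "servo_tool", "kwargs": {
  "travel": [
    [-0.02,0.15,0],
    [-0.02,0.15,0],
    [0,0,0],
    [0,0,0]
  ],
  "rotation": [
    [0,0,0],
    [0,0,0],
    [0,0,0],
    [0,0,0]
  ],
  "gripper": [1,1,1,1]
}}

```text
clock: 14.45
tcp_pos: [0.5822, -0.0653, 0.0608]
tool_rot: [-179.7, 0.3, 155.9]
contact_force: [1.0, -9.8, 4.0]
width: 0.0107
```

Still home with 10 N pushing through the bar. Now I'll turn the handle clockwise.

Request:
{"fn": "servo_tool", "kwargs": {
  "travel": [
    [0.02,-0.2,0],
    [0,0,0],
    [0,0,0],
    [0,0,0],
    [0,0,0],
    [0,0,0]
  ],
  "rotation": [
    [0,0,-6],
    [0,0,-6],
    [0,0,-6],
    [0,0,-6],
    [0,0,-6],
    [0,0,0]
  ],
  "gripper": [1,1,1,1,1,1]
}}

```text
clock: 15.2
tcp_pos: [0.5823, -0.0652, 0.0608]
tool_rot: [-180.0, 0.3, 125.9]
contact_force: [0.8, -6.3, 4.9]
width: 0.0108
```

Request:
{"fn": "servo_tool", "kwargs": {
  "travel": [
    [0,0,0],
    [0,0,0],
    [0,0,0],
    [0,0,0],
    [0,0,0],
    [0,0,0]
  ],
  "rotation": [
    [0,0,-6],
    [0,0,-6],
    [0,0,-6],
    [0,0,-6],
    [0,0,-3],
    [0,0,0]
  ],
  "gripper": [1,1,1,1,1,1]
}}

```text
clock: 15.95
tcp_pos: [0.5824, -0.0652, 0.0608]
tool_rot: [179.9, 0.3, 98.9]
contact_force: [1.3, -6.7, 4.2]
width: 0.0108
```

```bash
python3 -c "
from bench import *
o=get_obs();print(o['contact_force'],o['moment'],o['tool_rot'])"
```

```text
[ 1.26056487 -6.73387728  4.15575727] [-1.32007441 -0.24325717 -0.02049795] [179.88850038   0.25870274  98.9437686 ]
```

Next I turn in small steps until the hard stop is felt.

Request:
{"fn": "servo_tool", "kwargs": {
  "travel": [
    [0,0,0],
    [0,0,0],
    [0,0,0],
    [0,0,0]
  ],
  "rotation": [
    [0,0,-2],
    [0,0,-2],
    [0,0,-2],
    [0,0,0]
  ],
  "gripper": [1,1,1,1]
}}

```text
clock: 16.45
tcp_pos: [0.5822, -0.0652, 0.0608]
tool_rot: [179.9, 0.3, 93.1]
contact_force: [2.1, -6.5, 5.6]
width: 0.0107
```

```bash
python3 -c "
from bench import *
o=get_obs();print(o['contact_force'],o['moment'],o['tool_rot'])"
```

```text
[ 2.05608761 -6.48610549  5.5915836 ] [-1.42418893 -0.13743974  0.93536732] [179.88681277   0.29714387  93.12877521]
```

Request:
{"fn": "servo_tool", "kwargs": {
  "travel": [
    [0.02,-0.2,0],
    [0.02,-0.1,0],
    [0,0,0],
    [0,0,0],
    [0,0,0],
    [0,0,0],
    [0,0,0]
  ],
  "rotation": [
    [0,0,2],
    [0,0,0],
    [0,0,0],
    [0,0,0],
    [0,0,0],
    [0,0,0],
    [0,0,0]
  ],
  "gripper": [1,1,1,4,5,5,5]
}}

```text
clock: 17.32
tcp_pos: [0.5815, -0.0645, 0.0599]
tool_rot: [-180.0, -0.0, 95.1]
contact_force: [0.4, -0.1, 0.2]
width: 0.0504
```

Request:
{"fn": "servo_tool", "kwargs": {
  "travel": [
    [0,0,2],
    [0,0,4],
    [0,0,4],
    [0,0,3],
    [0,0,0],
    [0,0,0]
  ],
  "rotation": [
    [0,0,0],
    [0,0,0],
    [0,0,0],
    [0,0,0],
    [0,0,0],
    [0,0,0]
  ],
  "gripper": [5,5,5,5,5,5]
}}

```text
clock: 18.08
tcp_pos: [0.5814, -0.0647, 0.1902]
tool_rot: [-180.0, 0.0, 95.1]
contact_force: [-0.1, 0.3, -1.2]
width: 0.0502
```

```bash
python3 - <<'E'
from bench import *
import cv2,pickle
c=read_camera("wrist"); pickle.dump(c,open("w3.pkl","wb"))
cv2.imwrite("pics/w3.png",cv2.resize(c["pixels"][:,:,::-1],(800,600),interpolation=cv2.INTER_CUBIC)); o=get_obs(); print({k:o[k].round(3) if k!='clock' else o[k] for k in('clock','tcp_pos','tool_rot','contact_force')})
E
```

```text
{'clock': 18.125, 'tcp_pos': array([ 0.581, -0.065,  0.189]), 'tool_rot': array([-1.79928e+02, -1.00000e-02,  9.50630e+01]), 'contact_force': array([-0.186, -0.238, -0.068])}
```

View pics/w3.png

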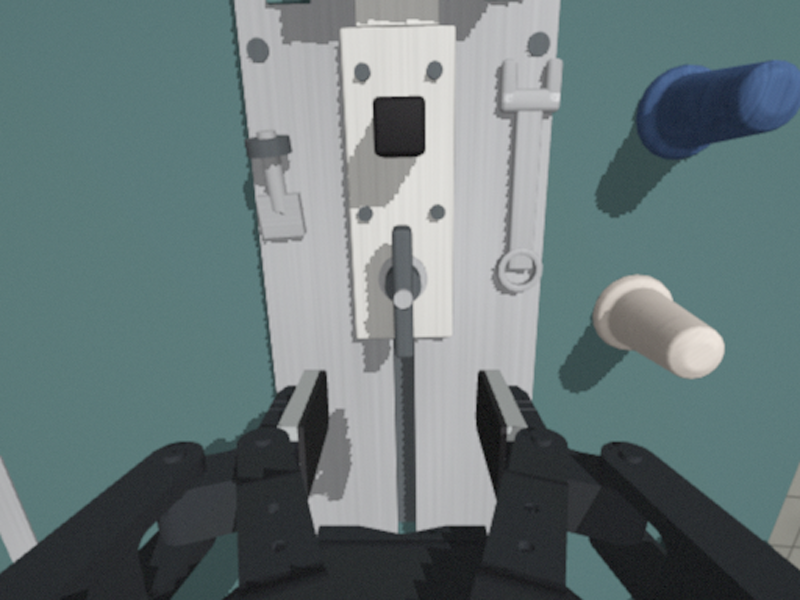

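The bar runs from (402,228) to (404,355), in line with the slot. Next I compare the carrier and bar positions with those from before the turn.

```bash
python3 - <<'E'
import pickle,numpy as np
from h import ray
c=pickle.load(open("w3.pkl","rb"));s=.64
f=lambda u,v,z:ray(c,u*s,v*s,z)
a,b=f(402,228,.091),f(404,355,.091);print("bar",(a+b)/2,np.degrees(np.arctan2(*(a-b)[1::-1])))
q1,q2=f(404,370,.03),f(408,520,.03);print("slot",np.degrees(np.arctan2(*(q1-q2)[1::-1])))
P=[f(*q,.042) for q in((341,28),(454,27),(358,338),(450,335))];p=np.mean(P,0)
e=np.array([-.108,.994,0]);print("clamp axis",p-.055*e,"grip",p+.04*e, np.degrees(np.arctan2(*(P[0]+P[1]-P[2]-P[3])[1::-1])))
E
```

```text
bar [ 0.5820799  -0.06425107  0.091     ] 96.01928452896563
slot 96.58331209564453
clamp axis [ 0.58201168 -0.06600866  0.042     ] grip [0.57175168 0.02842134 0.042     ] 96.3065468291963
```

```bash
python3 -c "
from bench import *
print(sign_off())"
```

```text
the job is handed in; nothing more can be done
None
```

I slid the carrier home against the hidden stop, turned the clamp handle clockwise to its hard stop, and handed the job in at about 18 s. No verdict was reported.

- **Carrier home:** I pushed the grip block with shut fingers. The carrier came up solid after about 118 mm: 3 mm more of command gave no motion while the force rose from about 6 N to 11 N. A second push of about 10 N through the gripped bar moved it no more than 0.3 mm.
- **Clamp tight:** I turned the handle about 60° clockwise, until the moment about the tool axis jumped to about 0.9 N m. The bar now reads 96.0°, against a slot measured at 96.2–96.6°.
- **Last checks:** The bar's centre is within about 1 mm of where it was before the turn. The plate corners disagreed, showing the carrier about 2 mm further back; I took that as error in picking pixels, because the bar and the force readings show no shift, and I did not push again to settle it. The spare bolt, wrench and cones looked undisturbed in the last wrist picture. I did not photograph the other bystanders again, but the arm felt no contact near them. The gripper is open and clear at z = 0.19 m.

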